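# Turn over a tray of welded spacers

## Robot

A 6-joint arm with a two-finger parallel gripper is mounted at the origin on the work surface. World frame = base frame: x ahead of the robot, y to its left, z up, the work surface at z = 0. Lengths are in mm, angles in rad, forces in N, time in s.
With the tool pointing down it reaches from about 275 to 750 mm from the base axis. Payload 10.2 kg.
Tool frame: the origin (TCP) lies at the very end of the fingers, on their centre line; the grasp point (between the pads) lies 19 mm behind it; z points along the fingers, y is the line along which they close (so a half turn about z gives the same grasp; the last joint's range is limited). The gripper opens to 85 mm and grips with 20 to 120 N. Pads are 22 mm wide; open, the fingers measure 114 mm over their backs; the gripper's body (76 mm by 85 mm) begins 54 mm behind the grasp point. The pads swing forward as they close: fully open they stand 13 mm farther back than shut.
Start: joints at [-1.499, 0.313, 1.498, -0, 1.331, -0.223], TCP at [152.525, -502.362, 231.294] pointing down, gripper open.
Joint ranges: [-2.94, 2.94], [-0.97, 2.17], [0.19, 2.56], [-1.23, 4.37], [0.02, 3.11], [-2.88, 2.88]. Speed limits (rad/s): [2.39, 2.39, 3.01, 3.14, 3.14, 3.14].

## Interface

Orientations are given as a unit quaternion [w, x, y, z].
In Python, from rig import ctrl, vision gives the robot as it stands. The module is installed in compiled form; this text tells all that it offers.
- The arm moves only by the tool play_rows, never from a script. Its arguments are lists of equal length, an entry for each row: "translation": the shift along the tool's x, y, z in m, a list of three; "rotation": the turn, a rotation vector about the tool's x, y, z in rad, a list of three; "gripper": the gripper's target within -1 to 1 (shut at 1, half-way at 0, fully open at -1). A call has 1 to 10 rows; each row is the pose to reach, as a shift and turn from the pose commanded when the call began, along the tool's axes at that moment; what a row does not reach only later rows make up. A row lasts 1/8 s, in which the tool goes at most 62.5 mm and 10.7 degrees, less where a joint would pass 70% of its speed; a pose out of reach is approached as far as the arm can. A call with a gripper value outside its range is refused whole. The fingers move at their own pace and stop on an object; "force" is the grip in N (left out, the last holds). Time passes only in rows, so rows that repeat a pose let the fingers close. It gives the time, the measured TCP pose, the force, the opening and the grip force at its end, in the units of the state.
- ctrl.sense(): the state, without advancing time (a new reading comes with each control period).
- vision.capture(name): name is "scene" or "side" or "wrist"; returns a dict with "pixels" (420x560x3 uint8, red, green, blue), "vfov" (degrees; the focal length in pixels is half the picture's height over the tangent of half this angle, whatever the lens; pixels are square), "cx", "cy" (the principal point, pixels), "rvec" (rotation vector, rad) and "tvec" (3), from world to camera coordinates, as OpenCV has them; the wrist camera has in their place "mount" (4x4, takes a point from camera to tool coordinates, whose origin is the TCP and whose axes are the flange's). Camera axes: x right, y down, z forward; pixel columns grow to the right and rows downward; lengths in mm; the calibration is good to about 2 mm. A picture is of the moment at which its call begins: read the wrist's pose just before it. There is no depth.
- ctrl.finish_job(): hands the job in; it is judged then, once.
The state is a dict: "time_s": time; "joints": joint angles; "dq": joint speeds; "tau": joint torques, N m; "eef_pos": TCP position; "ee_rot": TCP orientation; "force": force on the tool from outside, world axes, zero at the start; "wrist_torque": the same for the moment, N m; "grip_width": opening from 0.0 (shut) to 1.0 (fully open); "grip_force": force on a finger pad.
Only numpy, scipy, OpenCV 4.12 (cv2) and the standard library are available. Lean on these libraries where they do the work, as an engineer would, in place of code of your own. Each camera call takes 0.05 s, during which the arm holds its last target. There are 200 camera calls.

## Task

Turn the three welded spacers over in one go so that their dark foot plates face up: cap the loaded tray (orange handle) on the blue stand face to face with the empty tray (black handle) from the yellow stand, turn the closed pair over together and seat it fully home on the blue stand again, then lift off the orange-handled tray, now empty, and seat it face down on the yellow stand. The black-handled tray stays on the blue stand, face up, with the spacers in it. Do not touch the spacers with the gripper, set the trays down without dropping or banging them and leave everything else on the bench where it is.

Things in the scene. Friction and masses are not known exactly. Their poses are not given: they have to be found in the camera images.
- work_stand: Blue stand, fixed in a run: foot plate 135 x 192 mm, posts, and a bare steel V of deck and ledge. Origin on the bench under it, z up, x horizontal the way the deck runs downhill. The deck falls 50 degrees below level: down-slope is d=(0.643,0,-0.766), outward normal n=(0.766,0,0.643) in this frame. Tools that work along the slope tilt 40 degrees from vertical.
- empty_stand: Yellow stand, fixed in a run, same shape and frame as the blue one; holds the empty tray face down at the start. On each stand deck and ledge meet, at a right angle, along the line through (22,0,32) mm in the stand frame.
- work_stand_up (a point): Home of the origin of a tray seated face up on the blue stand: on the deck, midway across, 60 mm up the slope from the ledge, at (-17,0,78) mm in the stand. Axes as the stand's. The deck ends 80 mm up from the ledge, so a seated tray overhangs it by 40 mm at its upper (handle) end; below the overhang there is free room for a finger.
- empty_stand_down (a point): Home of the origin of a tray seated face down on the yellow stand: midway across, 60 mm up the slope from the ledge, 23 mm out of the deck, at (1,0,93) mm in the stand. Axes as the stand's. On either stand the ledge reaches 64 mm out along n, and side cheeks 184 mm apart stand 44 mm above the deck, leaving a tray 7 mm of play each side.
- loaded_tray: Aluminium tray, 0.16 to 0.24 kg: 120 (x) x 170 (y) x 23 mm (z), floor, walls and two dividers 3 mm thick, three pockets side by side in y. Origin at the centre of its underside, z out of the open face, handle at the -x end. Starts face up on the blue stand: x down the slope, z along n, lower end on the ledge, three spacers in it.
- empty_tray: Identical tray with a black handle. Starts face down on the yellow stand: x down the slope, z into the deck, lower end on the ledge. Two trays put face to face, handle ends together, are 46 mm thick; their handles come 62 mm to either side, the middle of their end walls stays bare. They do not lock: only a squeeze across the 46 mm holds them together.
- loaded_tray_handle (a point): In the orange handle: a flat block 34 mm wide (y), 10 mm thick (z), standing 32 mm out from the -x end wall. This point is mid width, mid thickness, 18 mm out from the wall, at (-78,62,17) mm in the tray; the handle's face on the open side is 1 mm short of the rim. Axes as the tray's.
- empty_tray_handle (a point): The same point in the black handle of the empty tray, which has the same shape; axes as that tray's.
- loaded_tray_cap (a point): Point 46 mm from the loaded tray's origin along its z: the other tray's origin lies here when it caps this one rim to rim.
- spacer1: Flanged spacer, 30 mm high, about 0.11 kg: dark foot plate 74 x 43 x 6 mm, pipe stub, bright head plate 66 x 43 x 6 mm with a bore and a copper-coloured weld ring. Origin at the centre of the foot plate's outer face, z towards the head; head up at the start, so it stands 10 mm proud of the tray's rim. Starts in the -y pocket of the loaded tray, slid down to its lower wall, with about 5 mm play each side.
- spacer2: Flanged spacer, 30 mm high, about 0.11 kg: dark foot plate 74 x 43 x 6 mm, pipe stub, bright head plate 66 x 43 x 6 mm with a bore and a copper-coloured weld ring. Origin at the centre of the foot plate's outer face, z towards the head; head up at the start, so it stands 10 mm proud of the tray's rim. Starts in the middle pocket of the loaded tray, slid down to its lower wall, with about 5 mm play each side.
- spacer3: Flanged spacer, 30 mm high, about 0.11 kg: dark foot plate 74 x 43 x 6 mm, pipe stub, bright head plate 66 x 43 x 6 mm with a bore and a copper-coloured weld ring. Origin at the centre of the foot plate's outer face, z towards the head; head up at the start, so it stands 10 mm proud of the tray's rim. Starts in the +y pocket of the loaded tray, slid down to its lower wall, with about 5 mm play each side.
- spigot1: Stepped steel spigot standing on the bench, 48 mm across, 128 mm high; origin at its foot. Not part of the job.
- spigot2: Another such spigot. Not part of the job.
- wire_brush: Wire brush, 200 mm long, lying on the bench. Not part of the job.
- chipping_hammer: Hammer with black handle, 240 mm long, lying on the bench. Not part of the job.
- flux_jar: Jar with red cap, 46 mm across, 70 mm high, standing on the bench. Not part of the job.
- try_square: Try square of dark wood and steel, about 170 x 110 mm, lying on the bench. Not part of the job.
- c_clamp: Red C-clamp, about 85 x 185 mm, lying on the bench. Not part of the job.
Not all that is in view belongs to the job. What is shaped like the empty_tray but turquoise is not meant.

How it is judged:
By the outcome, as a careful person would: the job done as asked, in the order asked, and still so for the second after the job is handed in, with the robot touching nothing.
It also fails if it takes over 69 s, if anything falls off the work surface, if the arm or the gripper's body presses on something with over 40 N, if the wrist force passes 120 N, or if a joint passes its speed limit or range.

## Working session

There is one attempt and no reset: what is moved stays moved. The work goes in short steps, Python scripts to look and compute and a tool call to move; the robot and the scene stay as the last step left them, time stands still between calls to the robot, and variables do not carry over. Pictures are saved under pics/ and viewed, at most 10 in all, crops included, and the job is handed in when it is done.

Besides the shell and the picture viewer there is one more tool, called after ">>>" in YAML: its name, and indented under it one key for each argument. play_rows: Moves the arm, as the interface text tells. Its arguments: {"type":"object","properties":{"translation":{"type":"array"},"rotation":{"type":"array"},"gripper":{"type":"array"},"force":{"type":"number"}},"required":["translation","rotation","gripper"]}

```bash
mkdir -p pics; ls
cat > h.py <<'E'
import numpy as np, cv2
from scipy.spatial.transform import Rotation as R
from rig import ctrl, vision
def cap(n,f):
    d=vision.capture(n); cv2.imwrite(f'pics/{f}.png',cv2.cvtColor(d['pixels'],cv2.COLOR_RGB2BGR)); np.save(f'pics/{f}.npy',d,allow_pickle=True); return d
E
python3 - <<'E'
from h import *
s=ctrl.sense();print(s)
for n in('scene','side'):
    d=cap(n,n+'0'); print({k:v for k,v in d.items() if k!='pixels'})
a=cv2.imread('pics/scene0.png');b=cv2.imread('pics/side0.png')
E
```

```text
pics
{'time_s': 0.0, 'joints': array([-1.49942307e+00,  3.13468977e-01,  1.49843475e+00,  2.63093531e-05,
        1.33095674e+00, -2.23384718e-01]), 'dq': array([-0.00026962,  0.00033326, -0.00025821, -0.00042995,  0.00089842,
        0.00063979]), 'tau': array([-1.72126442e-03, -4.12269366e+01, -2.59746355e+01, -3.34949391e-04,
        4.10913635e-03, -6.25017563e-06]), 'eef_pos': array([ 152.50148572, -502.108414  ,  230.7262289 ]), 'ee_rot': array([-6.31106670e-04,  9.89159622e-01,  1.46842912e-01,  6.08734522e-05]), 'force': array([-0.09257414,  0.19667784,  0.25053338]), 'wrist_torque': array([-0.02684741, -0.00475651, -0.00062309]), 'grip_force': 0.0, 'grip_width': 1.0004421752707915}
{'vfov': 57.11070907993496, 'cx': 280.7074611666653, 'cy': 207.63651012866177, 'rvec': array([ 2.46041172,  0.76446711, -0.23035935]), 'tvec': array([-419.73803641, -181.48232503, 1427.09920648])}
{'vfov': 48.615873357713895, 'cx': 277.87022282167305, 'cy': 210.14531335785483, 'rvec': array([ 0.25532689, -2.74099245,  1.34649742]), 'tvec': array([ 509.36785452,  152.73913147, 1162.61592805])}
```

View pics/scene0.png

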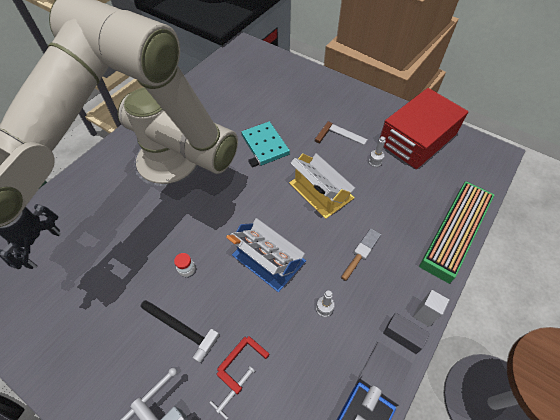

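View pics/side0.png

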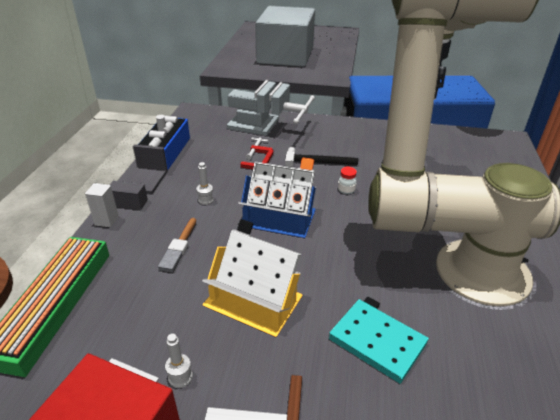

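Run:
```python
from h import *
a=cv2.imread('pics/scene0.png');b=cv2.imread('pics/side0.png')
def t(im,x,y,w,h,s):
    c=cv2.resize(im[y:y+h,x:x+w],None,fx=s,fy=s,interpolation=cv2.INTER_CUBIC)
    for i in range(0,w,10):
        cv2.line(c,(i*s,0),(i*s,6),(0,255,0),1);
        if i%20==0: cv2.putText(c,str(x+i),(i*s,18),0,.4,(0,255,0),1)
    for i in range(0,h,10):
        cv2.line(c,(0,i*s),(6,i*s),(0,255,0),1);
        if i%20==0:cv2.putText(c,str(y+i),(8,i*s+4),0,.4,(0,255,0),1)
    return c
cv2.imwrite('pics/c1.png',np.hstack([t(a,222,210,90,85,4),t(a,280,145,85,85,4)]))
cv2.imwrite('pics/c2.png',np.hstack([t(b,235,150,90,90,4),t(b,198,215,110,120,4)[:360]] ) if 0 else t(b,195,150,130,182,3))
```

```text
(no output)
```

View pics/c1.png

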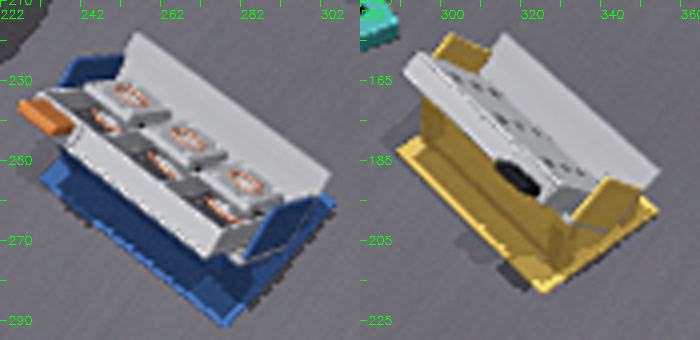

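View pics/c2.png

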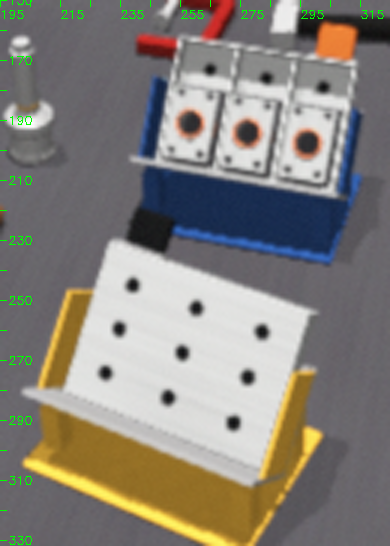

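```bash
cat > fit.py <<'E'
from h import *
from scipy.optimize import least_squares
C={n:np.load(f'pics/{n}0.npy',allow_pickle=True).item() for n in('scene','side')}
def proj(n,P):
    d=C[n]; f=210/np.tan(np.radians(d['vfov'])/2)
    K=np.array([[f,0,d['cx']],[0,f,d['cy']],[0,0,1]])
    return cv2.projectPoints(np.asarray(P,float),d['rvec'],d['tvec'],K,None)[0][:,0]
dn=np.array([.643,0,-.766]);n_=np.array([.766,0,.643]);Y=np.array([0,1,0])
V=np.array([22,0,32.])
L=lambda s:('L',s); F=lambda a,s:('F',a,s); T=lambda a,s,z:('T',a,s,z)
obs={'b':[('scene',L(1),(255.75,218.25)),('scene',L(-1),(304.5,253.75)),('scene',F(-1,-1),(278.5,291.25)),('scene',F(-1,1),(232.5,255.75)),('scene',F(1,-1),(305.75,261.25)),
 ('side',L(-1),(238.3,202.7)),('side',L(1),(311.7,215)),('side',F(1,1),(305,236.7)),('side',T(-1,-1,23),(254.3,162.7)),('side',T(-1,1,23),(314,170)),('scene',T(-1,-1,0),(274,274.5))],
'y':[('scene',L(1),(316.25,153.75)),('scene',L(-1),(355,188.25)),('scene',F(-1,1),(289.5,182.5)),('scene',F(-1,-1),(326.25,217.5)),('scene',F(1,-1),(354.25,197.5)),
 ('side',L(-1),(203.3,280.7)),('side',L(1),(282.3,311.7)),('side',F(1,-1),(203.3,304.3)),('side',F(1,1),(276.7,331.7)),('side',F(-1,1),(301.7,295)),('side',T(-1,-1,23),(231.7,230)),('side',T(-1,1,23),(300,254))]}
def pt(l,fx,lw,ty):
    if l[0]=='L': return V+64*n_+l[1]*lw*Y
    if l[0]=='F': return np.array([fx+l[1]*67.5,l[2]*96,4])
    return V-60*dn+l[1]*60*dn+(l[2]*85+ty)*Y+l[3]*n_
def W(p,x,y,th): return R.from_euler('z',th).apply(p)+[x,y,0]
def res(q):
    r=[]
    for k,o in (('b',0),('y',4)):
        x,y,th,ty=q[o:o+4]
        for n,l,uv in obs[k]: r.append(proj(n,[W(pt(l,q[8],q[9],ty),x,y,th)])[0]-uv)
    return np.array(r)
if __name__=='__main__':
    best=min((least_squares(lambda q:np.r_[res(q).ravel(),q[3]/7,q[7]/7],[500,0,a,0,500,200,a,0,0,90],loss='soft_l1') for a in(0,1.57,3.14,-1.57)),key=lambda s:s.cost)
    np.set_printoptions(precision=2,suppress=True)
    print(best.cost,best.x); print(res(best.x))
E
python3 fit.py
```

```text
24.727013266212598 [ 541.53 -135.29  -11.07    2.89  536.04  181.59  -23.84    4.54   17.52
   97.47]
[[-1.43 -0.82]
 [ 0.07 -1.06]
 [-0.08  0.54]
 [-1.91 -0.68]
 [ 0.02 -1.91]
 [-0.98 -0.71]
 [-4.18 -1.54]
 [-0.18 -0.14]
 [-0.52 -0.91]
 [-0.73  0.37]
 [-1.05 -0.69]
 [-1.87 -1.59]
 [-0.57 -1.39]
 [-1.66 -0.47]
 [-1.16  0.19]
 [-0.44 -1.03]
 [-1.43 -1.41]
 [-2.02 -1.69]
 [-1.44  0.25]
 [-0.14  3.8 ]
 [ 0.51 -1.68]
 [ 0.22  0.93]
 [-0.61 -0.2 ]]
```

```bash
cat >> h.py <<'E'
dn=np.array([.6428,0,-.7660]);nn=np.array([.7660,0,.6428]);Yv=np.array([0,1.,0]);V=np.array([22,0,32.])
ST={'b':[541.5,-135.3,1.496],'y':[536,181.6,1.293]}
def Rs(k): return R.from_euler('z',ST[k][2])
def w(k,a,b,y): # up-slope a from ledge, b out of deck, y across -> world
    return Rs(k).apply(V-a*dn+b*nn+y*Yv)+[*ST[k][:2],0]
def ori(k,s): # s=-1: tool y=-n ; s=1: tool y=+n
    return Rs(k)*R.from_matrix(np.c_[s*Yv,s*nn,dn])
def cur():
    s=ctrl.sense();q=s['ee_rot'];return s['eef_pos'],R.from_quat([q[1],q[2],q[3],q[0]]),s
def rel(p,o):
    a,r,s=cur(); t=r.inv().apply(np.asarray(p)-a)/1000; v=(r.inv()*o).as_rotvec()
    return np.round(t,4).tolist(),np.round(v,3).tolist()
def go(k,a,b,y,s): print(k,a,b,y,rel(w(k,a,b,y),ori(k,s)))
def st():
    s=ctrl.sense();print('t',round(s['time_s'],2),'q',np.round(s['joints'],2),'F',np.round(s['force'],1),'w',round(s['grip_width'],3),'gf',round(float(s['grip_force']),1))
E
python3 - <<'E'
from h import *
print(np.round(vision.capture('wrist')['mount'],3), vision.capture('wrist')['vfov'])
print(w('y',143,6,-58),w('b',60,0,0))
go('y',300,40,0,-1); go('y',230,60,-58,-1)
E
```

```text
[[-1.00000e-03 -9.55000e-01 -2.98000e-01  7.61810e+01]
 [ 1.00000e+00 -1.00000e-03 -0.00000e+00  5.10000e-01]
 [ 0.00000e+00 -2.98000e-01  9.55000e-01 -1.43164e+02]
 [ 0.00000e+00  0.00000e+00  0.00000e+00  1.00000e+00]] 61.30237673717419
[573.86202612 102.87424682 145.3948    ] [ 540.26192961 -151.82167684   77.96      ]
y 300 40 0 ([0.4897, -0.4251, -0.0562], [0.678, 0.2, 0.549])
y 230 60 -58 ([0.5711, -0.4443, -0.0154], [0.678, 0.2, 0.549])
```

Run:
```python
from h import *
go('b',270,60,0,-1)
```

```text
b 270 60 0 ([0.4407, -0.1396, -0.0463], [0.689, 0.129, 0.354])
```

>>> play_rows:
  translation:
    - [0.441,-0.14,-0.046]
    - [0.441,-0.14,-0.046]
    - [0.441,-0.14,-0.046]
    - [0.441,-0.14,-0.046]
    - [0.441,-0.14,-0.046]
    - [0.441,-0.14,-0.046]
    - [0.441,-0.14,-0.046]
    - [0.441,-0.14,-0.046]
    - [0.441,-0.14,-0.046]
    - [0.441,-0.14,-0.046]
  rotation:
    - [0.689,0.129,0.354]
    - [0.689,0.129,0.354]
    - [0.689,0.129,0.354]
    - [0.689,0.129,0.354]
    - [0.689,0.129,0.354]
    - [0.689,0.129,0.354]
    - [0.689,0.129,0.354]
    - [0.689,0.129,0.354]
    - [0.689,0.129,0.354]
    - [0.689,0.129,0.354]
  gripper: [-1,-1,-1,-1,-1,-1,-1,-1,-1,-1]

```text
time_s: 1.45
eef_pos: [533.2, -240.9, 277.0]
ee_rot: [-0.341, 0.939, -0.035, 0.013]
force: [0.7, 0.8, 0.7]
grip_width: 1.002
grip_force: 0.0
```

Run:
```python
from h import *
st(); p,r,s=cur(); np.save('pics/wb_pose.npy',np.r_[p,r.as_quat()])
cap('wrist','wb'); go('b',270,60,0,-1); go('y',260,60,0,-1)
```

```text
t 1.45 q [-0.84  0.63  1.05  0.52  1.93  0.88] F [0.7 0.8 0.7] w 1.002 gf 0.0
b 270 60 0 ([0.0005, -0.0007, 0.0001], [0.001, -0.0, -0.001])
y 260 60 0 ([-0.049, -0.2441, 0.2141], [0.001, 0.13, 0.155])
```

View pics/wb.png

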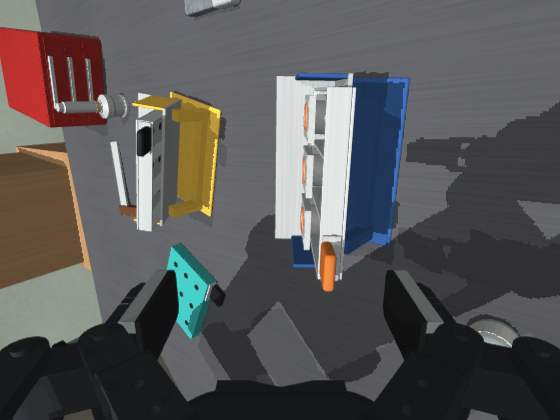

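Run:
```python
from h import *
a=cv2.imread('pics/wb.png')
c=np.hstack([a[85:245,125:225],a[65:300,270:415][:160]]) if 0 else None
A=cv2.resize(a[85:240,125:230],None,fx=3,fy=3.75,interpolation=cv2.INTER_CUBIC)[:590]
B=cv2.resize(a[65:300,270:415],None,fx=3,fy=2.5,interpolation=cv2.INTER_CUBIC)
H=588
c=np.hstack([cv2.resize(a[85:232,125:225],None,fx=3.5,fy=4,interpolation=cv2.INTER_CUBIC)[:H],B[:H,:450]])
print(c.shape);cv2.imwrite('pics/c3.png',c)
```

```text
(588, 785, 3)
```

View pics/c3.png

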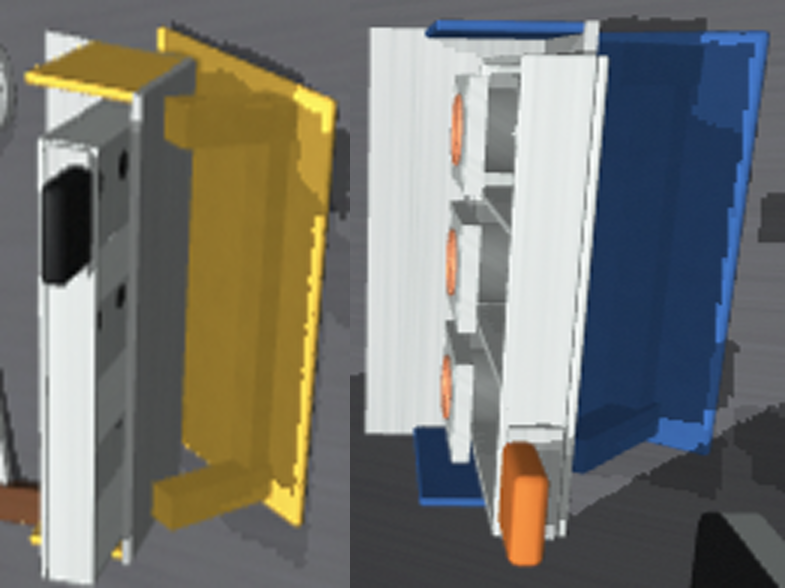

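```bash
cat > fit2.py <<'E'
import fit; from fit import *
d=np.load('pics/wb.npy',allow_pickle=True).item(); P=np.load('pics/wb_pose.npy')
Tw=np.eye(4);Tw[:3,:3]=R.from_quat(P[3:]).as_matrix();Tw[:3,3]=P[:3]
M=np.linalg.inv(Tw@d['mount']); d['rvec']=R.from_matrix(M[:3,:3]).as_rotvec(); d['tvec']=M[:3,3]; fit.C['wrist']=d
obs['b']+=[('wrist',l,u) for l,u in [(T(-1,-1,23),(327.3,87)),(T(-1,1,23),(317.7,278.2)),(T(-1,-1,0),(356,87.8)),(T(-1,1,0),(341,278.2)),(F(-1,-1),(409.3,78.2)),(F(-1,1),(388.7,245)),(L(-1),(276.7,76.2)),(L(1),(275,238.2))]]
obs['y']+=[('wrist',l,u) for l,u in [(T(-1,-1,23),(136.4,120)),(T(-1,1,23),(137,229.5)),(T(-1,-1,0),(153.6,121.75)),(T(-1,1,0),(151.6,230.75)),(F(-1,-1),(220.7,110)),(F(-1,1),(210.7,215.75)),(F(1,-1),(170.7,92))]]
np.set_printoptions(precision=2,suppress=True)
f=lambda q:np.r_[(res(q)+.4).ravel(),q[3]/7,q[7]/7]
s=least_squares(f,[541,-135,1.496,3,536,181,1.293,3,17,95],loss='soft_l1')
print(s.cost,s.x); print((res(s.x)+.4).reshape(-1,2))
for k in 'by':
    obs[k]=[o for o in obs[k] if o[0]=='wrist']
s=least_squares(f,s.x,loss='soft_l1');print('wrist only',s.cost,s.x)
E
python3 fit2.py
```

```text
30.442746595366597 [ 541.34 -133.38    1.48    0.43  537.33  181.98    1.28   -0.17   17.56
   96.31]
[[ 0.41 -0.86]
 [ 0.44 -0.58]
 [-0.1   0.69]
 [-0.96 -1.46]
 [ 0.77 -1.18]
 [-0.57 -0.36]
 [-5.   -0.38]
 [-0.67  1.11]
 [-0.56 -0.57]
 [-1.08  1.43]
 [-0.39 -0.11]
 [-0.26 -0.3 ]
 [-0.68  0.98]
 [ 0.34 -0.65]
 [ 0.66  1.29]
 [-0.03 -0.57]
 [ 0.25  3.03]
 [-0.17  0.04]
 [-0.12  0.41]
 [-0.54 -0.92]
 [-0.07 -0.83]
 [-0.77 -0.2 ]
 [-0.66  0.74]
 [ 0.33 -0.25]
 [-1.23 -1.16]
 [-3.26 -1.24]
 [-1.71  0.3 ]
 [-0.92  4.44]
 [ 0.36 -0.88]
 [-1.4   0.61]
 [-2.81 -0.14]
 [-0.31 -0.58]
 [ 0.23  0.45]
 [-0.09  0.52]
 [ 0.76  1.39]
 [-0.18  0.52]
 [ 0.26  1.88]
 [-0.03  0.18]]
wrist only 5.672018816952145 [ 541.57 -133.24    1.47    0.49  538.61  182.13    1.28    0.28   17.7
   96.07]
```

```bash
sed -i "s/^ST=.*/ST={'b':[541.4,-133.4,1.478],'y':[537.6,182,1.282]}/" h.py
python3 - <<'E'
from h import *
go('y',190,6,-62,-1)
E
```

```text
y 190 6 -62 ([0.0129, -0.1806, 0.2761], [0.001, 0.137, 0.163])
```

>>> play_rows:
  translation:
    - [0.013,-0.18,0.226]
    - [0.013,-0.18,0.226]
    - [0.013,-0.18,0.226]
    - [0.013,-0.18,0.226]
    - [0.013,-0.18,0.226]
    - [0.013,-0.18,0.226]
    - [0.013,-0.18,0.276]
    - [0.013,-0.18,0.276]
    - [0.013,-0.18,0.276]
  rotation:
    - [0,0.137,0.163]
    - [0,0.137,0.163]
    - [0,0.137,0.163]
    - [0,0.137,0.163]
    - [0,0.137,0.163]
    - [0,0.137,0.163]
    - [0,0.137,0.163]
    - [0,0.137,0.163]
    - [0,0.137,0.163]
  gripper: [0,0,0,0,0,0,0,0,0]

```text
time_s: 2.62
eef_pos: [570.8, 71.4, 182.0]
ee_rot: [-0.338, 0.93, -0.135, 0.05]
force: [-0.7, -0.6, -0.1]
grip_width: 0.5
grip_force: 0.0
```

Run:
```python
from h import *
st(); p,r,s=cur(); np.save('pics/wy_pose.npy',np.r_[p,r.as_quat()])
d=cap('wrist','wy'); go('y',190,6,-62,-1)
Tw=np.eye(4);Tw[:3,:3]=r.as_matrix();Tw[:3,3]=p
M=np.linalg.inv(Tw@d['mount']);f=210/np.tan(np.radians(d['vfov'])/2)
K=np.array([[f,0,d['cx']],[0,f,d['cy']],[0,0,1]])
for l,a,b,y in [('wall TL',120,23,-85),('wall TR',120,0,-85),('BL',120,23,85),('BR',120,0,85),('handle end b11 -79',152,11,-79),('b1 -79',152,1,-79),('b11 -45',152,11,-45),('b1,-45',152,1,-45),('F--',0,0,0)]:
    P=w('y',a,b,y); print(l,np.round(cv2.projectPoints(P,cv2.Rodrigues(M[:3,:3])[0],M[:3,3],K,None)[0].ravel(),1))
```

```text
t 2.62 q [-0.38  0.44  1.62  0.74  1.26  1.18] F [-0.7 -0.6 -0.1] w 0.5 gf 0.0
y 190 6 -62 ([-0.0014, -0.0002, 0.0013], [0.001, -0.002, 0.001])
wall TL [252.7 188.5]
wall TR [289.5 188.5]
BL [257.7 404. ]
BR [287.7 403.9]
handle end b11 -79 [270.7 213.7]
b1 -79 [289.1 213.7]
b11 -45 [271.1 270.3]
b1,-45 [288.6 270.3]
F-- [285.8 240.4]
```

View pics/wy.png

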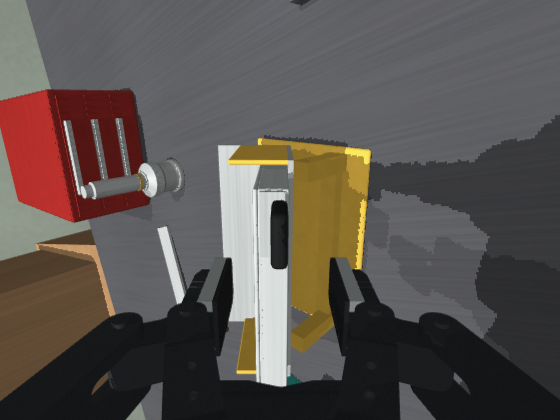

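>>> play_rows:
  translation:
    - [-0.001,0,0.03]
    - [-0.001,0,0.05]
    - [-0.001,0,0.06]
    - [-0.001,0,0.066]
    - [-0.001,0,0.066]
    - [-0.001,0,0.066]
    - [-0.001,0,0.066]
    - [-0.001,0,0.066]
    - [-0.001,0,0.066]
  rotation:
    - [0,0,0]
    - [0,0,0]
    - [0,0,0]
    - [0,0,0]
    - [0,0,0]
    - [0,0,0]
    - [0,0,0]
    - [0,0,0]
    - [0,0,0]
  gripper: [0,0,0,0,0.8,0.8,0.8,0.8,0.8]
  force: 70

```text
time_s: 3.8
eef_pos: [581.6, 113.7, 131.3]
ee_rot: [-0.338, 0.93, -0.134, 0.05]
force: [-2.0, -1.9, 6.3]
grip_width: 0.11
grip_force: 38.8
```

Run:
```python
from h import *
st(); go('y',124,6,-62,-1)
```

```text
t 3.8 q [-0.3   0.52  1.65  0.79  1.13  1.15] F [-2.  -1.9  6.3] w 0.11 gf 38.8
y 124 6 -62 ([0.0003, 0.0005, 0.0002], [0.001, -0.001, 0.002])
```

>>> play_rows:
  translation:
    - [0,-0.001,-0.001]
    - [0,-0.005,-0.003]
    - [0,-0.015,-0.004]
    - [0,-0.03,-0.005]
    - [0,-0.05,-0.005]
    - [0,-0.07,-0.005]
    - [0,-0.085,-0.02]
    - [0,-0.09,-0.05]
  rotation:
    - [0,0,0]
    - [0,0,0]
    - [0,0,0]
    - [0,0,0]
    - [0,0,0]
    - [0,0,0]
    - [0,0,0]
    - [0,0,0]
  gripper: [1,1,1,1,1,1,1,1]
  force: 90

```text
time_s: 4.8
eef_pos: [591.3, 150.9, 227.7]
ee_rot: [-0.338, 0.93, -0.133, 0.049]
force: [-0.3, -0.7, -1.5]
grip_width: 0.098
grip_force: 88.0
```

Run:
```python
from h import *
st(); go('b',190,100,-62,-1); go('b',127,78,-62,-1)
cap('side','sv1'); cap('wrist','wv1'); cap('scene','sc1')
```

```text
t 4.8 q [-0.23  0.41  1.53  0.74  1.25  1.37] F [-0.3 -0.7 -1.5] w 0.098 gf 88.0
b 190 100 -62 ([0.0974, 0.2195, -0.2022], [0.001, -0.124, -0.147])
b 127 78 -62 ([0.0929, 0.2418, -0.1395], [0.001, -0.124, -0.147])
```

>>> play_rows:
  translation:
    - [0.097,0.22,-0.202]
    - [0.097,0.22,-0.202]
    - [0.097,0.22,-0.202]
    - [0.097,0.22,-0.202]
    - [0.097,0.22,-0.202]
    - [0.097,0.22,-0.202]
    - [0.097,0.22,-0.202]
    - [0.093,0.242,-0.14]
    - [0.093,0.242,-0.14]
    - [0.093,0.242,-0.14]
  rotation:
    - [0,-0.124,-0.147]
    - [0,-0.124,-0.147]
    - [0,-0.124,-0.147]
    - [0,-0.124,-0.147]
    - [0,-0.124,-0.147]
    - [0,-0.124,-0.147]
    - [0,-0.124,-0.147]
    - [0,-0.124,-0.147]
    - [0,-0.124,-0.147]
    - [0,-0.124,-0.147]
  gripper: [1,1,1,1,1,1,1,1,1,1]

```text
time_s: 6.2
eef_pos: [603.4, -140.6, 180.4]
ee_rot: [-0.341, 0.939, -0.044, 0.017]
force: [1.6, 0.5, -2.3]
grip_width: 0.097
grip_force: 88.9
```

Run:
```python
from h import *
st(); go('b',127,78,-62,-1); go('b',126,33,-62,-1)
p,r,s=cur(); d=cap('wrist','wc'); e=cap('side','sc')
A=d['pixels'][60:400,200:420]; 
A=cv2.resize(A,None,fx=1.7,fy=1.7); B=cv2.resize(e['pixels'][140:240,220:325],None,fx=4,fy=5.78)
c=np.hstack([A,B[:A.shape[0]]]);print(c.shape);cv2.imwrite('pics/c4.png',c[...,::-1])
```

```text
t 6.2 q [-0.65  0.71  1.18  0.58  1.66  0.94] F [ 1.6  0.5 -2.3] w 0.097 gf 88.9
b 127 78 -62 ([-0.0004, -0.0006, 0.0017], [0.001, -0.002, 0.0])
b 126 33 -62 ([-0.0005, 0.0444, 0.0027], [0.001, -0.002, 0.0])
(578, 794, 3)
```

View pics/c4.png

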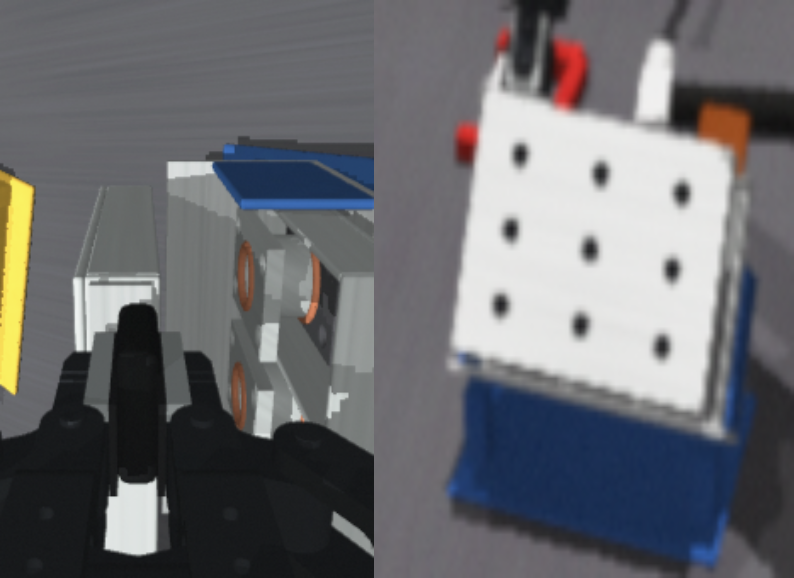

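>>> play_rows:
  translation:
    - [0,0.015,0.001]
    - [0,0.03,0.002]
    - [0,0.036,0.002]
    - [0,0.038,0.002]
    - [0,0.04,0.002]
    - [0,0.042,0.002]
    - [0,0.0435,0.002]
    - [0,0.045,0.002]
  rotation:
    - [0,0,0]
    - [0,0,0]
    - [0,0,0]
    - [0,0,0]
    - [0,0,0]
    - [0,0,0]
    - [0,0,0]
    - [0,0,0]
  gripper: [1,1,1,1,1,1,1,1]

```text
time_s: 7.3
eef_pos: [599.8, -174.2, 148.4]
ee_rot: [-0.341, 0.939, -0.045, 0.016]
force: [1.6, 0.0, -1.3]
grip_width: 0.099
grip_force: 88.8
```

Run:
```python
from h import *
st(); go('b',126,33,-62,-1); go('b',124,29,-62,-1)
```

```text
t 7.3 q [-0.7   0.77  1.15  0.56  1.65  0.89] F [ 1.6  0.  -1.3] w 0.099 gf 88.8
b 126 33 -62 ([0.0001, -0.002, -0.0001], [0.001, -0.002, -0.002])
b 124 29 -62 ([0.0001, 0.002, 0.0019], [0.001, -0.002, -0.002])
```

>>> play_rows:
  translation:
    - [0,0.001,0]
    - [0,0.002,0]
    - [0,0.002,0.001]
    - [0,0.002,0.002]
    - [0,0.003,0.003]
    - [0,0.003,0.003]
  rotation:
    - [0,0,0]
    - [0,0,0]
    - [0,0,0]
    - [0,0,0]
    - [0,0,0]
    - [0,0,0]
  gripper: [1,1,1,1,1,1]

```text
time_s: 8.05
eef_pos: [600.1, -175.4, 146.2]
ee_rot: [-0.341, 0.939, -0.044, 0.018]
force: [-1.2, -5.7, 9.8]
grip_width: 0.097
grip_force: 90.8
```

Run:
```python
from h import *
p,r,s=cur();st(); print('tool F',r.inv().apply(s['force'])); go('b',124,29,-62,-1)
```

```text
t 8.05 q [-0.7   0.77  1.16  0.56  1.64  0.88] F [-1.2 -5.7  9.8] w 0.097 gf 90.8
tool F [ -0.58055538  -1.86458943 -11.22363797]
b 124 29 -62 ([-0.0004, -0.0003, 0.001], [0.002, -0.004, -0.0])
```

>>> play_rows:
  translation:
    - [0,0.001,-0.001]
    - [0,0.002,-0.001]
    - [0,0.002,-0.001]
  rotation:
    - [0,0,0]
    - [0,0,0]
    - [0,0,0]
  gripper: [1,1,1]

```text
time_s: 8.43
eef_pos: [600.1, -175.7, 146.0]
ee_rot: [-0.342, 0.938, -0.044, 0.017]
force: [0.3, 2.7, 11.8]
grip_width: 0.097
grip_force: 90.0
```

Run:
```python
from h import *
p,r,s=cur();st(); print('tool F',r.inv().apply(s['force'])); go('b',124,29,-62,-1)
```

```text
t 8.43 q [-0.7   0.77  1.15  0.56  1.65  0.88] F [ 0.3  2.7 11.8] w 0.097 gf 90.0
tool F [ 0.06270963 -9.68716143 -7.32346614]
b 124 29 -62 ([-0.0003, -0.0007, 0.001], [-0.002, -0.003, 0.001])
```

>>> play_rows:
  translation:
    - [0,-0.001,-0.001]
    - [0,-0.001,-0.001]
    - [0,-0.001,-0.001]
    - [0,-0.001,-0.02]
    - [0,-0.001,-0.055]
    - [0.0,-0.001,-0.07]
    - [-0.062,0.006,-0.07]
    - [-0.062,0.006,-0.07]
    - [-0.062,0.006,-0.07]
    - [-0.062,0.006,-0.07]
  rotation:
    - [0,0,0]
    - [0,0,0]
    - [0,0,0]
    - [0,0,0]
    - [0,0,0]
    - [0,0,0]
    - [0,0,0]
    - [0,0,0]
    - [0,0,0]
    - [0,0,0]
  gripper: [0.3,0.3,0.3,0.3,-1,-1,-1,-1,-1,-1]

```text
time_s: 9.68
eef_pos: [534.0, -220.3, 193.7]
ee_rot: [-0.341, 0.939, -0.044, 0.017]
force: [-0.5, 0.1, 0.4]
grip_width: 0.998
grip_force: 0.0
```

Run:
```python
from h import *
st(); go('b',150,23,0,-1); go('b',85,23,0,-1)
d=cap('wrist','wp'); e=cap('side','sp')
A=d['pixels'][60:400,180:400]; 
A=cv2.resize(A,None,fx=1.7,fy=1.7); B=cv2.resize(e['pixels'][140:240,220:325],None,fx=4,fy=5.78)
c=np.hstack([A,B[:A.shape[0]]]);cv2.imwrite('pics/c5.png',c[...,::-1])
```

```text
t 9.68 q [-0.82  0.66  1.23  0.51  1.74  0.81] F [-0.5  0.1  0.4] w 0.998 gf 0.0
b 150 23 0 ([-0.0008, -0.0028, 0.044], [0.002, -0.002, -0.0])
b 85 23 0 ([-0.001, -0.0029, 0.109], [0.002, -0.002, -0.0])
```

View pics/c5.png

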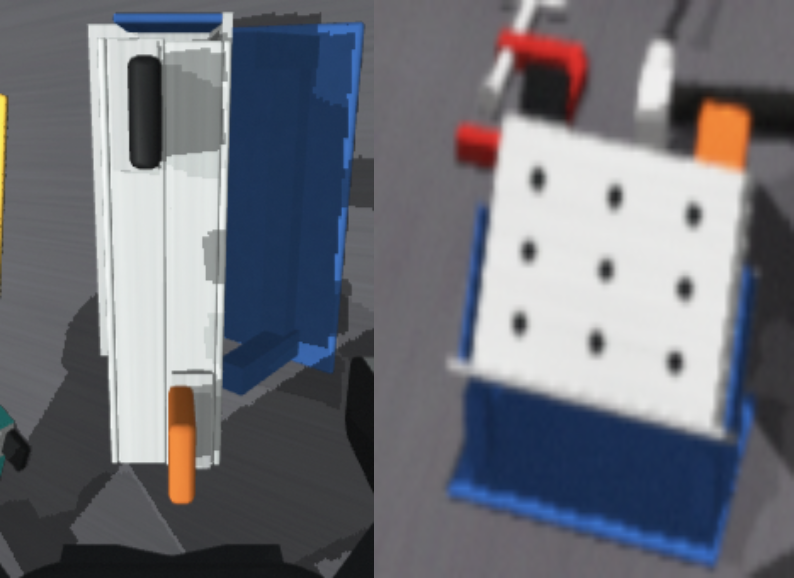

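>>> play_rows:
  translation:
    - [-0.001,-0.0025,0.05]
    - [-0.001,-0.0025,0.09]
    - [-0.001,-0.0025,0.105]
    - [-0.001,-0.0025,0.109]
    - [-0.001,-0.0025,0.109]
    - [-0.001,-0.0025,0.109]
    - [-0.001,-0.0025,0.109]
    - [-0.001,-0.0025,0.109]
    - [-0.001,-0.0025,0.109]
  rotation:
    - [0,0,0]
    - [0,0,0]
    - [0,0,0]
    - [0,0,0]
    - [0,0,0]
    - [0,0,0]
    - [0,0,0]
    - [0,0,0]
    - [0,0,0]
  gripper: [-1,-1,-1,-0.6,-0.3,0.2,0.2,0.2,0.2]
  force: 110

```text
time_s: 10.9
eef_pos: [539.4, -149.6, 112.8]
ee_rot: [-0.341, 0.939, -0.045, 0.017]
force: [0.0, -2.8, 5.3]
grip_width: 0.522
grip_force: 113.2
```

Run:
```python
from h import *
p,r,s=cur();st(); print('tool F',r.inv().apply(s['force'])); go('b',85,23,0,-1)
```

```text
t 10.9 q [-0.73  0.68  1.42  0.55  1.51  0.77] F [ 0.  -2.8  5.3] w 0.522 gf 113.2
tool F [ 0.2841258  -1.24292111 -5.86348948]
b 85 23 0 ([0.0005, -0.0005, 0.0015], [0.002, -0.004, -0.001])
```

>>> play_rows:
  translation:
    - [0,-0.001,-0.001]
    - [0,-0.004,-0.004]
    - [0,-0.012,-0.012]
    - [0,-0.025,-0.03]
    - [0,-0.04,-0.055]
    - [0,-0.055,-0.085]
    - [0,-0.065,-0.11]
    - [0,-0.07,-0.125]
    - [0,-0.07,-0.13]
    - [0,-0.07,-0.13]
  rotation:
    - [0,0,0]
    - [0,0,0]
    - [0,0,0]
    - [0,0,0]
    - [0,0,0]
    - [0,0,0]
    - [0,0,0]
    - [0,0,0]
    - [0,0,0]
    - [0,0,0]
  gripper: [0.2,0.2,0.2,0.2,0.2,0.2,0.2,0.2,0.2,0.2]
  force: 118

```text
time_s: 12.15
eef_pos: [535.9, -178.1, 255.3]
ee_rot: [-0.342, 0.939, -0.045, 0.016]
force: [1.4, 0.6, -7.8]
grip_width: 0.523
grip_force: 121.2
```

Run:
```python
from h import *
p,r,s=cur();st(); print('tool F',r.inv().apply(s['force'])); go('b',215,93,0,-1); cap('side','sl'); cap('wrist','wl')
```

```text
t 12.15 q [-0.77  0.56  1.23  0.54  1.8   0.9 ] F [ 1.4  0.6 -7.8] w 0.523 gf 121.2
tool F [1.30095853 4.46494528 6.42280276]
b 215 93 0 ([0.0013, -0.0008, -0.0009], [0.0, -0.001, -0.003])
```

>>> play_rows:
  translation:
    - [0,0,0]
    - [0,0,0]
    - [0,0,0]
    - [0,0,0]
    - [0,0,0]
    - [0,0,0]
    - [0,0,0]
    - [0,0,0]
    - [0,0,0]
    - [0,0,0]
  rotation:
    - [0,0,-0.05]
    - [0,0,-0.15]
    - [0,0,-0.3]
    - [0,0,-0.46]
    - [0,0,-0.62]
    - [0,0,-0.78]
    - [0,0,-0.94]
    - [0,0,-1.1]
    - [0,0,-1.26]
    - [0,0,-1.42]
  gripper: [0.2,0.2,0.2,0.2,0.2,0.2,0.2,0.2,0.2,0.2]

```text
time_s: 13.5
eef_pos: [536.0, -177.8, 255.3]
ee_rot: [-0.248, 0.739, 0.58, 0.235]
force: [-0.4, 0.1, -8.3]
grip_width: 0.518
grip_force: 121.1
```

>>> play_rows:
  translation:
    - [0,0,0]
    - [0,0,0]
    - [0,0,0]
    - [0,0,0]
    - [0,0,0]
    - [0,0,0]
    - [0,0,0]
    - [0,0,0]
    - [0,0,0]
    - [0,0,0]
  rotation:
    - [0,0,-0.1]
    - [0,0,-0.25]
    - [0,0,-0.4]
    - [0,0,-0.55]
    - [0,0,-0.7]
    - [0,0,-0.85]
    - [0,0,-1.0]
    - [0,0,-1.15]
    - [0,0,-1.3]
    - [0,0,-1.42]
  gripper: [0.2,0.2,0.2,0.2,0.2,0.2,0.2,0.2,0.2,0.2]

```text
time_s: 14.75
eef_pos: [536.0, -177.8, 255.4]
ee_rot: [-0.035, 0.183, 0.922, 0.34]
force: [0.9, -0.3, -7.6]
grip_width: 0.518
grip_force: 121.3
```

Run:
```python
from h import *
p,r,s=cur();st(); print('tool F',r.inv().apply(s['force'])); go('b',215,93,0,1)
```

```text
t 14.75 q [-0.77  0.56  1.23  0.54  1.8  -1.94] F [ 0.9 -0.3 -7.6] w 0.518 gf 121.3
tool F [-2.33887664 -4.57473615  5.70022282]
b 215 93 0 ([-0.0011, 0.0009, -0.001], [-0.0, 0.0, -0.3])
```

>>> play_rows:
  translation:
    - [-0.001,0,0]
    - [-0.001,0,0]
    - [-0.001,-0.005,0.02]
    - [-0.001,-0.02,0.05]
    - [-0.001,-0.035,0.08]
    - [-0.001,-0.05,0.105]
    - [-0.001,-0.058,0.116]
    - [-0.001,-0.062,0.12]
    - [-0.001,-0.062,0.12]
  rotation:
    - [0,0,-0.15]
    - [0,0,-0.3]
    - [0,0,-0.301]
    - [0,0,-0.301]
    - [0,0,-0.301]
    - [0,0,-0.301]
    - [0,0,-0.301]
    - [0,0,-0.301]
    - [0,0,-0.301]
  gripper: [0.2,0.2,0.2,0.2,0.2,0.2,0.2,0.2,0.2]

```text
time_s: 15.88
eef_pos: [526.3, -135.2, 135.5]
ee_rot: [0.02, 0.046, 0.933, 0.355]
force: [25.0, 45.9, 55.3]
grip_width: 0.524
grip_force: 268.4
```

Run:
```python
from h import *
p,r,s=cur();st(); print('tool F',r.inv().apply(s['force'])); go('b',87,24,0,1)
```

```text
t 15.88 q [-0.74  0.62  1.47  0.57  1.54 -2.37] F [25.  45.9 55.3] w 0.524 gf 268.4
tool F [-20.48390618  72.67066485  -9.18353392]
b 87 24 0 ([-0.0148, -0.0234, 0.0079], [0.029, 0.009, -0.003])
```

>>> play_rows:
  translation:
    - [0,0.01,-0.002]
    - [0,0.025,-0.005]
    - [0,0.04,-0.01]
    - [0,0.05,-0.02]
    - [0,0.05,-0.02]
  rotation:
    - [0,0,0]
    - [0,0,0]
    - [0,0,0]
    - [0,0,0]
    - [0,0,0]
  gripper: [0.2,0.2,0.2,0.2,0.2]

```text
time_s: 16.5
eef_pos: [524.4, -120.4, 174.0]
ee_rot: [0.017, 0.045, 0.939, 0.341]
force: [0.0, -0.6, -7.1]
grip_width: 0.52
grip_force: 125.5
```

Run:
```python
from h import *
p,r,s=cur();st(); print('tool F',r.inv().apply(s['force'])); go('b',87,24,0,1); go('b',95,93,0,1)
d=cap('wrist','wx'); e=cap('side','sx');q=np.load('pics/wl.npy',allow_pickle=True).item()
A=cv2.resize(d['pixels'][60:400,180:400],None,fx=1.2,fy=1.7);A2=cv2.resize(q['pixels'][60:400,180:400],None,fx=1.2,fy=1.7); B=cv2.resize(e['pixels'][125:245,230:325],None,fx=2.8,fy=4.8)
h=min(map(len,(A,A2,B)));c=np.hstack([A[:h],A2[:h],B[:h]]);print(c.shape);cv2.imwrite('pics/c6.png',c[...,::-1])
```

```text
t 16.5 q [-0.71  0.55  1.47  0.55  1.57 -2.31] F [ 0.  -0.6 -7.1] w 0.52 gf 125.5
tool F [-0.07490487 -5.01288675  5.08300923]
b 87 24 0 ([-0.0182, -0.059, 0.0288], [-0.002, 0.003, -0.002])
b 95 93 0 ([-0.0181, 0.01, 0.0206], [-0.002, 0.003, -0.002])
(576, 794, 3)
```

View pics/c6.png

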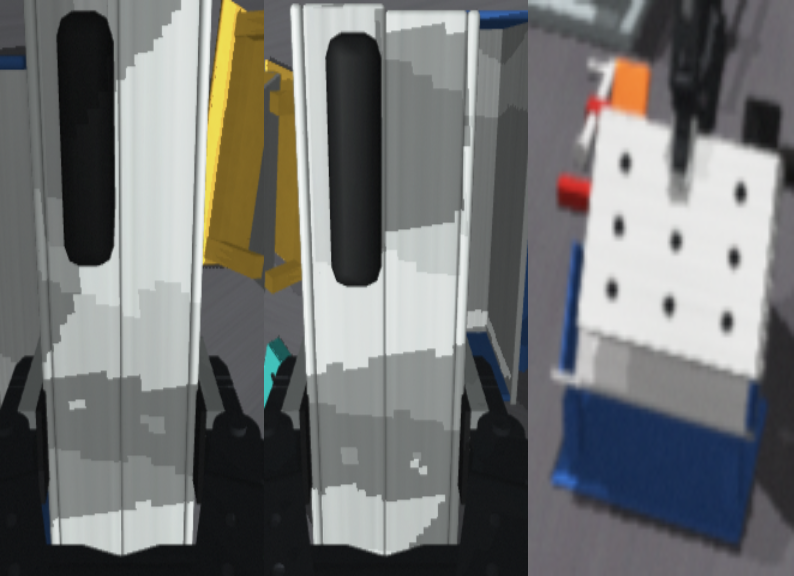

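```bash
cat > slab.py <<'E'
from fit import proj
from h import *
from scipy.optimize import least_squares
np.set_printoptions(precision=2,suppress=True)
p,r,s=cur()
ob=np.array([(256.8,146.9),(320.7,156.7),(248.6,193.3),(312.9,203.75)])-.3
def pr(q):
    l=np.array([(-85,23,-120),(85,23,-120),(-85,23,0),(85,23,0)],float)
    l=R.from_euler('y',q[2]).apply(l-[0,0,-86.5])+[q[0],q[3] if len(q)>3 else 0,q[1]] # rot about TCP
    return proj('side',r.apply(l)+p)
print(pr([0,0,0])-ob,'\n',pr([4,0,0])-ob)
s=least_squares(lambda q:(pr(q)-ob).ravel(),[0,0,0]);print(s.x,s.fun)
E
python3 slab.py
```

```text
[[-2.82  0.63]
 [-3.35  0.31]
 [-2.89 -0.89]
 [-3.96 -0.44]] 
 [[-1.37  0.85]
 [-1.81  0.54]
 [-1.45 -0.64]
 [-2.42 -0.18]]
[ 8.41 -1.08  0.01] [ 0.2   0.85 -0.08  0.18  0.36 -0.56 -0.43 -0.45]
```

Run:
```python
from h import *
np.set_printoptions(precision=1,suppress=True)
for f in('wl','wx'):
    d=np.load(f'pics/{f}.npy',allow_pickle=True).item()
    M=np.linalg.inv(d['mount']);F=210/np.tan(np.radians(d['vfov'])/2);K=np.array([[F,0,d['cx']],[0,F,d['cy']],[0,0,1]])
    for off in(0,3): print(f,off,[cv2.projectPoints(np.array([x+off,y,z],float),cv2.Rodrigues(M[:3,:3])[0],M[:3,3],K,None)[0].ravel() for x,y,z in[(79,-11,-65.5),(45,-11,-65.5),(79,-1,-65.5),(45,-1,-65.5),(85,-23,-33.5),(85,23,-33.5)]])
    # edges of slab end wall in rows along a column strip: dark handle extent
    im=d['pixels'].astype(int).sum(2)
    m=(im[:, 225:280]<200); rows=np.where(m.mean(1)>.5)[0]; print(rows[:1],rows[rows<300][-1:], )
    m2=(im[100:200,200:300]<200); c=np.where(m2.mean(0)>.5)[0]; print(c[[0,-1]]+200)
```

```text
wl 0 [array([227.5,  83.1]), array([234. , 235.6]), array([275.7,  83.1]), array([276.4, 235.6]), array([200.8,  65.1]), array([360.2,  65. ])]
wl 3 [array([226.9,  67.6]), array([233.5, 223.7]), array([275.7,  67.6]), array([276.3, 223.6]), array([200.1,  53.8]), array([360.9,  53.7])]
[81] [225]
[234 277]
wx 0 [array([227.1,  79.7]), array([233.7, 233. ]), array([275.4,  79.7]), array([276.1, 232.9]), array([200.4,  62.5]), array([360.1,  62.4])]
wx 3 [array([226.4,  64.2]), array([233.2, 221. ]), array([275.3,  64.1]), array([276.1, 220.9]), array([199.7,  51.2]), array([360.8,  51.1])]
[0] [213]
[231 274]
```

>>> play_rows:
  translation:
    - [-0.01,0.008,0]
    - [-0.02,0.01,0.01]
    - [-0.022,0.01,0.022]
    - [-0.022,0.0,0.022]
    - [-0.022,-0.015,0.022]
    - [-0.022,-0.03,0.022]
    - [-0.022,-0.035,0.022]
    - [-0.022,-0.035,0.022]
  rotation:
    - [0,0,0]
    - [0,0,0]
    - [0,0,0]
    - [0,0,0]
    - [0,0,0]
    - [0,0,0]
    - [0,0,0]
    - [0,0,0]
  gripper: [0.2,0.2,0.2,0.2,0.2,0.2,0.2,0.2]

```text
time_s: 17.6
eef_pos: [544.7, -134.9, 133.8]
ee_rot: [0.016, 0.045, 0.939, 0.341]
force: [0.4, -0.3, -7.4]
grip_width: 0.522
grip_force: 125.5
```

Run:
```python
from h import *
p,r,s=cur();st(); print('tool F',r.inv().apply(s['force'])); go('b',87,24,-4,1)
d=cap('side','s7');cap('wrist','w7')
```

```text
t 17.6 q [-0.71  0.65  1.42  0.55  1.53 -2.33] F [ 0.4 -0.3 -7.4] w 0.522 gf 125.5
tool F [-0.44038888 -4.88741825  5.50177006]
b 87 24 -4 ([-0.0006, -0.0236, 0.0059], [-0.001, 0.002, -0.003])
```

>>> play_rows:
  translation:
    - [0,-0.008,0]
    - [0,-0.014,0]
    - [0,-0.018,0]
    - [0,-0.02,0]
    - [0,-0.021,0]
    - [0,-0.022,0]
  rotation:
    - [0,0,0]
    - [0,0,0]
    - [0,0,0]
    - [0,0,0]
    - [0,0,0]
    - [0,0,0]
  gripper: [0.2,0.2,0.2,0.2,0.2,0.2]

```text
time_s: 18.45
eef_pos: [543.2, -151.3, 119.9]
ee_rot: [0.016, 0.045, 0.939, 0.341]
force: [-0.1, 0.4, -7.5]
grip_width: 0.523
grip_force: 125.5
```

Run:
```python
from h import *
p,r,s=cur();st(); print('tool F',r.inv().apply(s['force'])); go('b',87,24,-4,1)
```

```text
t 18.45 q [-0.73  0.68  1.4   0.54  1.53 -2.36] F [-0.1  0.4 -7.5] w 0.523 gf 125.5
tool F [ 0.11450023 -4.50203709  5.95105208]
b 87 24 -4 ([-0.0005, -0.0021, 0.0059], [-0.001, 0.002, -0.002])
```

Now slide toward the ledge, feeling for contact.

>>> play_rows:
  translation:
    - [0,-0.001,0.002]
    - [0,-0.001,0.004]
    - [0,-0.001,0.005]
    - [0,-0.001,0.006]
    - [0,-0.001,0.006]
  rotation:
    - [0,0,0]
    - [0,0,0]
    - [0,0,0]
    - [0,0,0]
    - [0,0,0]
  gripper: [0.2,0.2,0.2,0.2,0.2]

```text
time_s: 19.08
eef_pos: [543.3, -149.1, 115.7]
ee_rot: [0.016, 0.045, 0.939, 0.341]
force: [-6.4, -6.5, 2.4]
grip_width: 0.516
grip_force: 127.0
```

Run:
```python
from h import *
p,r,s=cur();st(); print('tool F',r.inv().apply(s['force']),'tau',s['wrist_torque']); go('b',87,24,-4,1)
```

```text
t 19.07 q [-0.73  0.68  1.41  0.55  1.52 -2.36] F [-6.4 -6.5  2.4] w 0.516 gf 127.0
tool F [ 5.73607463 -3.86079642 -6.35525823] tau [-0.98502061  0.6722461   0.48903544]
b 87 24 -4 ([-0.0006, -0.0011, 0.0012], [-0.002, 0.002, -0.002])
```

>>> play_rows:
  translation:
    - [0,-0.001,-0.001]
    - [0,-0.002,-0.001]
    - [0,-0.002,-0.001]
  rotation:
    - [0,0,0]
    - [0,0,0]
    - [0,0,0]
  gripper: [0.2,0.2,0.2]

```text
time_s: 19.45
eef_pos: [543.5, -150.4, 114.7]
ee_rot: [0.017, 0.045, 0.939, 0.342]
force: [-1.7, -1.5, 2.7]
grip_width: 0.514
grip_force: 126.7
```

Run:
```python
from h import *
p,r,s=cur();st(); print('tool F',r.inv().apply(s['force']),'tau',s['wrist_torque']); go('b',87,24,-4,1)
```

```text
t 19.45 q [-0.73  0.68  1.41  0.55  1.52 -2.36] F [-1.7 -1.5  2.7] w 0.514 gf 126.7
tool F [ 1.5357488   0.47072965 -3.07898081] tau [-0.02450289  0.0489116   0.07049489]
b 87 24 -4 ([-0.0003, 0.0005, 0.0013], [-0.0, 0.002, -0.002])
```

>>> play_rows:
  translation:
    - [0,-0.001,0.001]
    - [0,-0.0015,0.0015]
    - [0,-0.0015,0.0015]
  rotation:
    - [0,0,0]
    - [0,0,0]
    - [0,0,0]
  gripper: [0.2,0.2,0.2]

```text
time_s: 19.82
eef_pos: [543.6, -150.5, 114.6]
ee_rot: [0.017, 0.044, 0.938, 0.342]
force: [-6.3, -3.1, 18.0]
grip_width: 0.516
grip_force: 128.4
```

Run:
```python
from h import *
p,r,s=cur();st(); print('tool F',r.inv().apply(s['force']),'tau',s['wrist_torque']); go('b',87,24,-4,1)
```

```text
t 19.82 q [-0.73  0.68  1.41  0.55  1.52 -2.37] F [-6.3 -3.1 18. ] w 0.516 gf 128.4
tool F [  5.9782717    8.75015573 -16.12450905] tau [1.59381323 0.6535374  0.33135159]
b 87 24 -4 ([-0.0002, 0.0007, 0.0012], [0.001, 0.003, -0.001])
```

>>> play_rows:
  translation:
    - [0,0.0005,-0.0005]
    - [0,0.0005,-0.0005]
    - [0,0.0005,-0.0005]
    - [0,0.0005,-0.0005]
    - [0,0.0005,-0.0005]
    - [0,0.0005,-0.03]
    - [0,0.0005,-0.08]
    - [0,0.0005,-0.109]
    - [0,0.0005,-0.109]
  rotation:
    - [0,0,0]
    - [0,0,0]
    - [0,0,0]
    - [0,0,0]
    - [0,0,0]
    - [0,0,0]
    - [0,0,0]
    - [0,0,0]
    - [0,0,0]
  gripper: [-0.1,-0.2,-0.5,-0.8,-0.8,-0.8,-0.8,-0.8,-0.8]
  force: 20

```text
time_s: 20.95
eef_pos: [536.9, -221.0, 196.7]
ee_rot: [0.017, 0.045, 0.939, 0.34]
force: [0.0, 0.3, -0.3]
grip_width: 0.897
grip_force: 0.0
```

Run:
```python
from h import *
st(); 
p,r,s=cur(); d=cap('wrist','w8'); e=cap('side','s8'); np.save('pics/w8_pose.npy',np.r_[p,r.as_quat()])
go('b',194,29,-62,1)
M=np.linalg.inv(d['mount']);F=210/np.tan(np.radians(d['vfov'])/2);K=np.array([[F,0,d['cx']],[0,F,d['cy']],[0,0,1]])
for l,a,b,y in [('orange end',152,24,-79),('',152,34,-79),('',152,24,-45),('',152,34,-45),('black',152,12,79),('',152,22,45),('wall lo-',120,0,-85),('hi-',120,46,-85),('lo+',120,0,85),('hi+',120,46,85)]:
    P=r.inv().apply(w('b',a,b,y)-p); print(l,np.round(cv2.projectPoints(P,cv2.Rodrigues(M[:3,:3])[0],M[:3,3],K,None)[0].ravel(),1))
im=d['pixels'].astype(int)
m=(im[...,0]>180)&(im[...,1]<150)&(im[...,2]<90)
n,L,S,C=cv2.connectedComponentsWithStats(m.astype(np.uint8)); print('orange',[(S[i],C[i]) for i in range(1,n) if S[i][4]>80])
m=(im.sum(2)<130); n,L,S,C=cv2.connectedComponentsWithStats(m.astype(np.uint8)); print('dark',[(S[i]) for i in range(1,n) if S[i][4]>200])
```

```text
t 20.95 q [-0.82  0.66  1.22  0.51  1.74 -2.33] F [ 0.   0.3 -0.3] w 0.897 gf 0.0
b 194 29 -62 ([-0.059, 0.0071, 0.0], [0.0, 0.0, -0.003])
orange end [284.3 345.3]
 [300.1 345.3]
 [284.4 298.4]
 [300.9 298.4]
black [260.5  81.2]
 [280.7 149.4]
wall lo- [250.9 322.4]
hi- [314.3 322.4]
lo+ [242.8  72.3]
hi+ [322.  72.]
orange [(array([532, 138,  28,  88, 658], dtype=int32), array([548.17477204, 179.72340426])), (array([287, 302,  13,  45, 567], dtype=int32), array([292.98765432, 323.77777778]))]
dark [array([  0,  39,  68,   9, 232], dtype=int32), array([251,  66,  58,   6, 291], dtype=int32), array([261,  84,  19,  66, 796], dtype=int32), array([485, 133,  66,  29, 784], dtype=int32), array([ 471,  168,   64,   59, 2063], dtype=int32), array([    0,   266,   560,   154, 40133], dtype=int32)]
```

>>> play_rows:
  translation:
    - [-0.03,0.007,0]
    - [-0.061,0.007,0]
    - [-0.061,0.007,0.03]
    - [-0.061,0.007,0.055]
    - [-0.061,0.007,0.066]
    - [-0.061,0.007,0.0695]
    - [-0.061,0.007,0.0695]
  rotation:
    - [0,0,0]
    - [0,0,0]
    - [0,0,0]
    - [0,0,0]
    - [0,0,0]
    - [0,0,0]
    - [0,0,0]
  gripper: [0,0,0,0,0,0,0]

```text
time_s: 21.92
eef_pos: [602.2, -176.2, 147.4]
ee_rot: [0.016, 0.045, 0.939, 0.341]
force: [-1.0, -0.2, 0.2]
grip_width: 0.501
grip_force: 0.0
```

Run:
```python
from h import *
st();go('b',125,29,-64,1)
d=cap('wrist','w9');im=d['pixels'].astype(int)
m=(im[...,0]>150)&(im[...,1]<150)&(im[...,2]<90)
n,L,S,C=cv2.connectedComponentsWithStats(m.astype(np.uint8)); print('orange',[(S[i],C[i]) for i in range(1,n) if S[i][4]>80], d['cx'])
```

```text
t 21.93 q [-0.7   0.77  1.14  0.56  1.65 -2.25] F [-1.  -0.2  0.2] w 0.501 gf 0.0
b 125 29 -64 ([0.0005, 0.0, 0.0013], [-0.001, 0.002, -0.002])
orange [(array([395, 147,  34,  11, 151], dtype=int32), array([411.81456954, 151.71523179])), (array([270, 263,  23,  18, 298], dtype=int32), array([282.4261745 , 269.84563758])), (array([305, 301,  25,  20, 190], dtype=int32), array([316.44736842, 310.58947368])), (array([276, 313,  13,  24, 229], dtype=int32), array([282.20960699, 324.94759825]))] 280.40715280523136
```

Handle is centred between the pads (col 282 against 280). Close.

>>> play_rows:
  translation:
    - [0,0,0.001]
    - [0,0,0.001]
    - [0,0,0.001]
    - [0,0,0.001]
    - [0,0,0.001]
    - [0,0,0.001]
  rotation:
    - [0,0,0]
    - [0,0,0]
    - [0,0,0]
    - [0,0,0]
    - [0,0,0]
    - [0,0,0]
  gripper: [0.4,0.8,1,1,1,1]
  force: 90

```text
time_s: 22.72
eef_pos: [602.2, -175.7, 146.6]
ee_rot: [0.016, 0.045, 0.939, 0.341]
force: [-1.3, -5.7, 3.3]
grip_width: 0.097
grip_force: 88.8
```

Run:
```python
from h import *
p,r,s=cur();st(); print('tool F',r.inv().apply(s['force']));go('b',125,29,-64,1)
```

```text
t 22.73 q [-0.7   0.77  1.14  0.56  1.65 -2.25] F [-1.3 -5.7  3.3] w 0.097 gf 88.8
tool F [ 0.71636912 -2.32458557 -6.22526365]
b 125 29 -64 ([0.0005, 0.0002, 0.0004], [-0.002, 0.002, -0.002])
```

>>> play_rows:
  translation:
    - [0,0.001,-0.001]
    - [0,0.003,-0.001]
    - [0,0.006,-0.001]
    - [0,0.01,-0.001]
    - [0,0.016,-0.001]
    - [0,0.025,-0.001]
    - [0,0.04,-0.001]
    - [0,0.055,-0.001]
    - [0,0.07,-0.01]
    - [0,0.07,-0.01]
  rotation:
    - [0,0,0]
    - [0,0,0]
    - [0,0,0]
    - [0,0,0]
    - [0,0,0]
    - [0,0,0]
    - [0,0,0]
    - [0,0,0]
    - [0,0,0]
    - [0,0,0]
  gripper: [1,1,1,1,1,1,1,1,1,1]

```text
time_s: 23.98
eef_pos: [607.2, -128.0, 200.8]
ee_rot: [0.017, 0.044, 0.939, 0.34]
force: [-0.1, -0.6, -2.2]
grip_width: 0.098
grip_force: 88.0
```

Run:
```python
from h import *
p,r,s=cur();st(); print('tool F',r.inv().apply(s['force']));go('y',190,100,-62,1);go('y',128,70,-62,1)
d=cap('wrist','w10');e=cap('side','s10')
im=e['pixels'][140:225,225:330].astype(int)
print('dark px in blue tray region',(im.sum(2)<150).sum())
```

```text
t 23.98 q [-0.63  0.68  1.16  0.59  1.68 -2.16] F [-0.1 -0.6 -2.2] w 0.098 gf 88.0
tool F [ 0.04602198 -1.89198394  1.30024569]
y 190 100 -62 ([0.0422, 0.2313, 0.1395], [-0.002, -0.123, 0.15])
y 128 70 -62 ([0.0391, 0.2013, 0.2014], [-0.002, -0.123, 0.15])
dark px in blue tray region 685
```

>>> play_rows:
  translation:
    - [0.042,0.05,0.0]
    - [0.042,0.11,0.04]
    - [0.042,0.17,0.09]
    - [0.042,0.231,0.14]
    - [0.042,0.231,0.14]
    - [0.042,0.231,0.14]
    - [0.042,0.231,0.14]
    - [0.04,0.215,0.18]
    - [0.039,0.209,0.196]
    - [0.039,0.209,0.196]
  rotation:
    - [0,-0.05,0.06]
    - [0,-0.123,0.15]
    - [0,-0.123,0.15]
    - [0,-0.123,0.15]
    - [0,-0.123,0.15]
    - [0,-0.123,0.15]
    - [0,-0.123,0.15]
    - [0,-0.123,0.15]
    - [0,-0.123,0.15]
    - [0,-0.123,0.15]
  gripper: [1,1,1,1,1,1,1,1,1,1]

```text
time_s: 25.32
eef_pos: [595.1, 159.7, 182.1]
ee_rot: [0.047, 0.137, 0.93, 0.338]
force: [-0.0, -0.3, -1.7]
grip_width: 0.098
grip_force: 88.4
```

Run:
```python
from h import *
p,r,s=cur();st(); print('tool F',r.inv().apply(s['force']));go('y',128,10,-62,1);go('y',125,6,-62,1)
# side & wrist checks of tray now on blue: where are white/dark plates
e=cap('side','s11')
cv2.imwrite('pics/e.png',e['pixels'][...,::-1])
im=e['pixels'][150:225,235:325].astype(int).sum(2)//77
for row in im[::3,::1]: print(''.join('0123456789'[min(v,9)] for v in row))
```

```text
t 25.32 q [-0.21  0.47  1.57  0.77  1.17 -1.83] F [-0.  -0.3 -1.7] w 0.098 gf 88.4
tool F [-0.06018874 -1.36799095  1.12574653]
y 128 10 -62 ([-0.0008, -0.0658, 0.0045], [-0.001, -0.003, -0.004])
y 125 6 -62 ([-0.0008, -0.0698, 0.0075], [-0.001, -0.003, -0.004])
431111112211111122222223444555544433333344444444444458999886544444444444444444444444444444
311111111111111122211111111111123333322444444444444689999996444443444444444444444444444444
111111111111121222211111111001000001123444444444445899999973111111111111111111111111111111
111111111111112222111111111111000012344444444444447899999862000000011111111111101111111111
111111111111121221111111111110001134444444444444444444444432222211111111111111111101000000
111111111112122211111111111110001456788766666665544444444433444432111111111112344444444443
332111111111111111111111111110014555576455555555555445568876667875422222111123444444444444
321111221110001100000111111110135555687555555555555555556755555555555554556788644444444444
113433321100000000000012222112356656764555555543345555568655555555555555555566544444444444
444431110000000000
[... 737 characters left out ...]
466775343333333333333457643333333333333346788765322344444444444
111111000100010125555544434666764444333333344434567543333333333333346789755322344444444444
001110000000011222223344566777887765554443333334576445433333333443468887654223444444444444
111110000111111122222222222222222222333445667777887655544433333333468897543223443333333344
134321222222211222112212222222222222222222222222222223334556777777889876532223443333334444
344343322222211122222222112222222222222222222222222222222222222222222223233333333333334444
444554322222211221211222212221222222211222222222222222222222222222222211222223333333334444
544543222222222122222222222122222222222122222222222222222222222222222211222333333333334444
```

>>> play_rows:
  translation:
    - [-0.001,-0.02,0.005]
    - [-0.001,-0.04,0.005]
    - [-0.001,-0.055,0.005]
    - [-0.001,-0.062,0.005]
    - [-0.001,-0.065,0.005]
    - [-0.001,-0.067,0.005]
    - [-0.001,-0.0685,0.005]
    - [-0.001,-0.0685,0.005]
  rotation:
    - [0,-0.003,-0.004]
    - [0,-0.003,-0.004]
    - [0,-0.003,-0.004]
    - [0,-0.003,-0.004]
    - [0,-0.003,-0.004]
    - [0,-0.003,-0.004]
    - [0,-0.003,-0.004]
    - [0,-0.003,-0.004]
  gripper: [1,1,1,1,1,1,1,1]

```text
time_s: 26.38
eef_pos: [582.0, 112.8, 135.1]
ee_rot: [0.05, 0.135, 0.93, 0.338]
force: [0.3, 0.5, -2.5]
grip_width: 0.098
grip_force: 88.4
```

Run:
```python
from h import *
p,r,s=cur();st(); print('tool F',r.inv().apply(s['force']));go('y',124,6,-62,1)
```

```text
t 26.38 q [-0.3   0.51  1.65  0.79  1.14 -1.99] F [ 0.3  0.5 -2.5] w 0.098 gf 88.4
tool F [-0.13651558 -1.17901454  2.333878  ]
y 124 6 -62 ([0.0002, -0.0023, 0.0036], [-0.001, 0.002, 0.002])
```

>>> play_rows:
  translation:
    - [0,-0.001,0.001]
    - [0,-0.001,0.002]
    - [0,-0.0015,0.003]
    - [0,-0.002,0.004]
    - [0,-0.0025,0.0045]
    - [0,-0.003,0.0045]
    - [0,-0.003,0.0045]
  rotation:
    - [0,0,0]
    - [0,0,0]
    - [0,0,0]
    - [0,0,0]
    - [0,0,0]
    - [0,0,0]
    - [0,0,0]
  gripper: [1,1,1,1,1,1,1]

```text
time_s: 27.25
eef_pos: [582.4, 113.0, 131.5]
ee_rot: [0.051, 0.134, 0.93, 0.338]
force: [-7.2, -6.3, 14.5]
grip_width: 0.099
grip_force: 91.1
```

Run:
```python
from h import *
p,r,s=cur();st(); print('tool F',r.inv().apply(s['force']),s['wrist_torque']);go('y',124,6,-62,1)
```

```text
t 27.25 q [-0.3   0.52  1.65  0.79  1.13 -1.99] F [-7.2 -6.3 14.5] w 0.099 gf 91.1
tool F [  5.09230696   3.18277439 -16.30603091] [0.66851115 0.81310361 0.43705163]
y 124 6 -62 ([0.0006, -0.0002, 0.0007], [0.001, 0.003, 0.003])
```

>>> play_rows:
  translation:
    - [0,-0.001,-0.0005]
    - [0,-0.002,-0.001]
    - [0,-0.002,-0.001]
  rotation:
    - [0,0,0]
    - [0,0,0]
    - [0,0,0]
  gripper: [1,1,1]

```text
time_s: 27.62
eef_pos: [582.2, 112.4, 131.1]
ee_rot: [0.051, 0.134, 0.929, 0.34]
force: [0.6, 4.9, 8.6]
grip_width: 0.099
grip_force: 89.4
```

Run:
```python
from h import *
p,r,s=cur();st(); print('tool F',r.inv().apply(s['force']),s['wrist_torque']);go('y',124,6,-62,1)
```

```text
t 27.62 q [-0.3   0.52  1.65  0.79  1.13 -2.  ] F [0.6 4.9 8.6] w 0.099 gf 89.4
tool F [ 0.83923606  9.26296922 -3.40761463] [ 1.87517704 -0.16401739 -0.03225771]
y 124 6 -62 ([0.0006, 0.0005, 0.0008], [0.003, 0.003, 0.002])
```

Seated; release, retreat along the slope, and look numerically.

>>> play_rows:
  translation:
    - [0,0.0015,0]
    - [0,0.0015,0]
    - [0,0.0015,0]
    - [0,0.0015,0]
    - [0,0.0015,-0.02]
    - [0,0.0015,-0.06]
    - [0,0.0015,-0.1]
    - [0.062,0.02,-0.14]
    - [0.062,0.02,-0.14]
  rotation:
    - [0,0,0]
    - [0,0,0]
    - [0,0,0]
    - [0,0,0]
    - [0,0,0]
    - [0,0,0]
    - [0,0,0]
    - [0,0,0]
    - [0,0,0]
  gripper: [0.7,0.4,0.2,0,0,0,0,0,0]
  force: 20

```text
time_s: 28.75
eef_pos: [499.3, 56.7, 251.8]
ee_rot: [0.052, 0.135, 0.93, 0.337]
force: [0.2, 0.7, -0.2]
grip_width: 0.497
grip_force: 0.0
```

```bash
cat > chk.py <<'E'
from h import *
import sys
st(); p,r,s=cur(); d=cap('wrist','w12'); np.save('pics/w12_pose.npy',np.r_[p,r.as_quat()])
M=np.linalg.inv(d['mount']);F=210/np.tan(np.radians(d['vfov'])/2);K=np.array([[F,0,d['cx']],[0,F,d['cy']],[0,0,1]])
pj=lambda k,a,b,y:np.round(cv2.projectPoints(r.inv().apply(w(k,a,b,y)-p),cv2.Rodrigues(M[:3,:3])[0],M[:3,3],K,None)[0].ravel(),1)
print('pred orange',[pj('y',152,b,y) for b in(1,11) for y in(-79,-45)])
print('wall',[pj('y',120,b,y) for b in(0,23) for y in(-85,85)])
im=d['pixels'].astype(int)
m=(im[...,0]>150)&(im[...,1]<150)&(im[...,2]<90)
n,L,S,C=cv2.connectedComponentsWithStats(m.astype(np.uint8)); print('orange',[S[i] for i in range(1,n) if S[i][4]>80])
e=cap('side','s12')
def P(n,k,a,b,y):
    from fit import proj
    return np.round(proj(n,[w(k,a,b,y)])[0],1)
print('side blue black handle',P('side','b',148,17,62),'y tray holes region corners',P('side','y',120,23,-85),P('side','y',120,23,85),P('side','y',0,23,-85),P('side','y',0,23,85))
g=e['pixels'].astype(int).sum(2)//77
for n,(a,b,c,dd) in {'blue':(150,230,235,330),'yel':(220,335,195,310)}.items():
    print(n)
    for row in g[a:b:3,c:dd]: print(''.join('0123456789'[min(v,9)] for v in row))
E
python3 chk.py
```

```text
t 28.75 q [-0.47  0.21  1.74  0.7   1.39 -1.96] F [ 0.2  0.7 -0.2] w 0.497 gf 0.0
pred orange [array([252.4, 292.4]), array([251.5, 254.9]), array([264.5, 292.4]), array([264.1, 254.9])]
wall [array([254.2, 279.5]), array([249.9,  83.5]), array([279.2, 279.6]), array([279.6,  83.6])]
orange [array([ 449,  113,   75,  122, 5496], dtype=int32), array([197, 214,  19,  28, 393], dtype=int32), array([253, 243,  13,  48, 451], dtype=int32), array([142, 405,  20,  15, 124], dtype=int32)]
side blue black handle [306.3 160. ] y tray holes region corners [229.8 230.2] [296.7 253.5] [214.5 279.9] [280.4 306.2]
blue
44444444444444458985211112222222234443344421122222211001111000000110011134444444444444444444444
44444444444456798743443333333222344432344432110111111111111111111110101344444444444444444444444
44444444444444454444444444444444433212344443210000000011111001100111011111111111111111111112222
44444444444444433444444444444444321234444444421110101111110001100110111111111110111011111111111
44444444444444444457766677665443223444444444211111134421111111011101111111111111111100000000000
44444321
[... 5931 characters left out ...]
4444
4444444444444444444444444444444444444444567777777765544444444444444444444444444444443334444433333333333333444444444
4444444444444444444444444444444444444444444444456777777776554444444444444444444444443334565433333333344444444444444
4444444444444444444444444444444444444444444444444444446677777777654444444444444444443456543333333344444444444444444
4444444444444444444444444444444444444444444444444444444444444567777777776554444444445654333333344444444444444444444
4444444444444444444444444444444444444444444444444444444444444444433456777777776555566433333334444444444444444444444
4444444444444444444444444444444444444444444444444444444444444444444444444445677777644433333344444444444444444444444
```

```bash
python3 -c "
from rig import ctrl
print(ctrl.finish_job())"
```

```text
the job is handed in; nothing more can be done
None
```

The job is done and handed in at about 29 s. The spacers are in the black-handled tray on the blue stand, dark foot plates up, and the empty orange-handled tray is face down on the yellow stand. On the first try at seating the turned pair I gave a wrong sideways shift. The pair pressed on the blue stand at about 76 N (under the 120 N wrist limit) and slid a few millimetres in the fingers before I backed off and seated it. I confirmed the final seating from image measurements and contact forces rather than by eye, as all 10 pictures were used.

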